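Load the battery transit rack and lock its keeper bar

ROBOT

A 7-joint arm with a two-finger parallel gripper is mounted at the origin on the work surface; the furniture and walls round the work are solid. World frame = base frame: x ahead of the robot, y to its left, z up, the work surface at z = 0. Lengths are in m, angles in rad, forces in N, time in s.
With the tool pointing down it reaches from about 0.4 to 0.875 m from the base axis. Payload 19.3 kg.
Tool frame: the origin (TCP) lies between the finger pads, 19 mm behind the fingertips; this is the grasp point; z points along the fingers, y is the line along which they close (so a half turn about z gives the same grasp; the last joint's range is limited). The gripper opens to 85 mm and grips with 20 to 120 N. Pads are 22 mm wide; open, the fingers measure 114 mm over their backs; the gripper's body (76 mm by 85 mm) begins 54 mm behind the grasp point. The pads swing forward as they close: fully open they stand 13 mm farther back than shut.
Start: joints at [-0.07, 0.521, -0.036, 1.599, 0.021, 1.021, -0.113], TCP at [0.625, -0, 0.25] pointing down, gripper open.
Joint ranges: [-2.91, 2.91], [-0.3, 2.13], [-1.5, 1.42], [0.17, 2.43], [-1.26, 4.41], [0.16, 1.93], [-2.52, 2.52]. Speed limits (rad/s): [1.89, 1.89, 2.39, 2.39, 3.01, 3.01, 3.01].

INTERFACE

Orientations are given as [roll, pitch, yaw] about the fixed x, y, z axes, in that order (R = Rz(yaw) Ry(pitch) Rx(roll)).
In Python, from workcell import bot gives the robot as it stands.
- The arm moves only by the shell command python3 -m crank 'ROWS' [FORCE]. ROWS is a JSON object of lists of equal length, an entry for each row: "travel": the shift along the world's x, y, z in cm, a list of three; "turn": the turn, a rotation vector about the world's x, y, z in degrees, a list of three; "gripper": the closure, from 0 (fully open) to 1 (shut). A call has exactly 5 rows; each row is the pose to reach, as a shift and turn from the pose commanded when the call began; what a row does not reach only later rows make up. A row lasts 1/10 s, in which the tool goes at most 50 mm and 8.59 degrees, less where a joint would pass 70% of its speed; a pose out of reach is approached as far as the arm can. A call with a gripper value outside its range is refused whole. The fingers move at their own pace and stop on an object; FORCE is the grip in N (left out, the last holds). Time passes only in rows, so rows that repeat a pose let the fingers close, or fill a call up. It gives the time, the measured TCP pose, the force, the opening and the grip force at its end, in the units of the state.
- bot.observe(): the state, without advancing time (a new reading comes with each control period).
- bot.grab_frame(name): name is "scene" or "side" or "wrist"; returns a dict with "pixels" (400x640x3 uint8, red, green, blue), "fx", "fy", "cx", "cy" (pixels), "extrinsics" (4x4, takes a point from world to camera coordinates). Camera axes: x right, y down, z forward; pixel columns grow to the right and rows downward; lengths in m; the calibration is good to about 2 mm. A picture is of the moment at which its call begins. There is no depth.
- bot.job_done(): hands the job in; it is judged then, once.
The state is a dict: "clock": time; "qpos": joint angles; "qd": joint speeds; "joint_efforts": joint torques, N m; "position": TCP position; "tool_rot": TCP orientation; "force": force on the tool from outside, world axes, zero at the start; "moment": the same for the moment, N m; "grip_width": finger opening in m; "finger_force": force on a finger pad.
Only numpy, scipy, OpenCV 4.12 (cv2) and the standard library are available. Lean on these libraries where they do the work, as an engineer would, in place of code of your own. Each camera call takes 0.05 s, during which the arm holds its last target. There are 200 camera calls.

TASK

Load the three black battery packs into the blue divided rack, one standing upright in each compartment and let go. Then pull the red lock knob up, slide the keeper bar towards the robot over the packs to the next hole of its rail (the middle one, where the bar lies above the packs) and let the pin go fully home there; finish still gripping the knob with the pin home, because a colleague fits the safety clip while you hold it. Leave the other things on the bench where they stand.

Things in the scene. Friction and masses are not known exactly. Their poses are not given: they have to be found in the camera images.
- pack_a: battery pack: upright black cylinder with a white and green label, 33 mm across, 57 mm tall, about 90 g; origin at the centre of its underside, z up along it; stands on the bench (z = 0)
- pack_b: battery pack like pack_a; the packs may go into the compartments in any order
- pack_c: battery pack like pack_a
- pack_rack: transit rack, fixed to the bench, on an aluminium plate (x -54 to +87, y -123 to +103 mm); origin under the middle compartment at bench level; x points away from the robot, y along the row, z up. Blue crate 48 mm in x, 140 mm in y, walls 4 mm, their top at z = 38 mm; three compartments 40 (x) by 41 mm (y) inside, floor at z = 12 mm. Left a guide rod at y = +86 mm, posts to z = 74 mm
- cell0 (a point): centre of the inner floor of the compartment at the rack's +y end (far from the rail), x = 0, y = +45.3 mm, z = 12 mm in the rack's frame
- cell1 (a point): centre of the inner floor of the middle compartment
- cell2 (a point): centre of the inner floor of the compartment next to the lock rail, y = -45.3 mm
- hole_load (a point): mouth of the rear hole of the steel lock rail (loading position), x = +66 mm, y = -98 mm, z = 76 mm in the rack's frame; the rail runs along the rack's x, its top at z = 76 mm, and has three holes, at x = +66, 0 and -33 mm
- hole_lock (a point): mouth of the middle hole of the lock rail (keeper over the packs), x = 0, y = -98 mm, z = 76 mm in the rack's frame
- keeper (a joint): slide of the keeper on the rail, m: 0 = rear hole (start), grows towards the rack's -x (to the robot), 0.066 = middle hole, 0.099 = front hole; 1.5 N friction. It is an aluminium sleeve 40 x 30 mm, top at z = 81 mm, with a bar 18 mm wide (z = 73 to 81 mm) along y to a shoe on the guide rod; parked, the bar covers x = 57 to 75 mm in the rack's frame; at the middle hole it lies 4 mm above the packs
- plunger (a joint): lift of the lock plunger, m: 0 = pin fully home, grows upwards to a stop at 0.014. A spring pushes it down with 4 N at 0, 7 N at 0.012. The pin (8 mm, round nose, holes 10 mm) is clear of the rail from 0.010 on; only then can the keeper move. Let go between holes, the pin rides on the rail at about 0.010 and drops into the next hole it meets
- knob: red pull knob of the lock plunger, upright cylinder 25 mm across, 22 mm tall. It rides on the keeper: lifting it frees the pin, moving it sideways then takes the keeper along. Origin at its centre, z = 108 mm with the pin home, 122 mm at most; below z = 95 mm is a 14 mm barrel on the sleeve
- white_pot: bystander near the packs: white screw-lid pot, 39 mm across, 38 mm tall, loose; origin at the centre of its underside
Not all that is in view belongs to the job. Leave any turquoise or yellow look-alike of the pack_a alone.

How it is judged:
On the way, in this order (a step that is already met when the one before it is completed fails the run):
1. a battery pack stands upright on the floor of each of the three compartments, all let go (((horizontal distance between pack_a and cell0 below 0.007 m and height (world z) of pack_a below 0.016 m and angle between pack_a's own z axis and vertical below 0.08 rad) or (horizontal distance between pack_b and cell0 below 0.007 m and height (world z) of pack_b below 0.016 m and angle between pack_b's own z axis and vertical below 0.08 rad) or (horizontal distance between pack_c and cell0 below 0.007 m and height (world z) of pack_c below 0.016 m and angle between pack_c's own z axis and vertical below 0.08 rad)) and ((horizontal distance between pack_a and cell1 below 0.007 m and height (world z) of pack_a below 0.016 m and angle between pack_a's own z axis and vertical below 0.08 rad) or (horizontal distance between pack_b and cell1 below 0.007 m and height (world z) of pack_b below 0.016 m and angle between pack_b's own z axis and vertical below 0.08 rad) or (horizontal distance between pack_c and cell1 below 0.007 m and height (world z) of pack_c below 0.016 m and angle between pack_c's own z axis and vertical below 0.08 rad)) and ((horizontal distance between pack_a and cell2 below 0.007 m and height (world z) of pack_a below 0.016 m and angle between pack_a's own z axis and vertical below 0.08 rad) or (horizontal distance between pack_b and cell2 below 0.007 m and height (world z) of pack_b below 0.016 m and angle between pack_b's own z axis and vertical below 0.08 rad) or (horizontal distance between pack_c and cell2 below 0.007 m and height (world z) of pack_c below 0.016 m and angle between pack_c's own z axis and vertical below 0.08 rad)) and contact force between the fingers and pack_a below 0.1 N and contact force between the fingers and pack_b below 0.1 N and contact force between the fingers and pack_c below 0.1 N), for 0.2 s.
2. the knob is pulled up so that the pin clears the rail, with the keeper still at the loading hole (value of joint plunger above 0.0098 m and value of joint keeper below 0.006 m), for 0.1 s.
At the end, for the whole second after the job is handed in: A pack upright on the floor of each compartment (7 mm of its centre, tilt under 0.08 rad); keeper at the middle hole (0.066 m, 3 mm either way), pin home (plunger under 2 mm); gripper holding the knob (finger force over 3 N, TCP within 26 mm of its centre) (((horizontal distance between pack_a and cell0 below 0.007 m and height (world z) of pack_a below 0.016 m and angle between pack_a's own z axis and vertical below 0.08 rad) or (horizontal distance between pack_b and cell0 below 0.007 m and height (world z) of pack_b below 0.016 m and angle between pack_b's own z axis and vertical below 0.08 rad) or (horizontal distance between pack_c and cell0 below 0.007 m and height (world z) of pack_c below 0.016 m and angle between pack_c's own z axis and vertical below 0.08 rad)) and ((horizontal distance between pack_a and cell1 below 0.007 m and height (world z) of pack_a below 0.016 m and angle between pack_a's own z axis and vertical below 0.08 rad) or (horizontal distance between pack_b and cell1 below 0.007 m and height (world z) of pack_b below 0.016 m and angle between pack_b's own z axis and vertical below 0.08 rad) or (horizontal distance between pack_c and cell1 below 0.007 m and height (world z) of pack_c below 0.016 m and angle between pack_c's own z axis and vertical below 0.08 rad)) and ((horizontal distance between pack_a and cell2 below 0.007 m and height (world z) of pack_a below 0.016 m and angle between pack_a's own z axis and vertical below 0.08 rad) or (horizontal distance between pack_b and cell2 below 0.007 m and height (world z) of pack_b below 0.016 m and angle between pack_b's own z axis and vertical below 0.08 rad) or (horizontal distance between pack_c and cell2 below 0.007 m and height (world z) of pack_c below 0.016 m and angle between pack_c's own z axis and vertical below 0.08 rad)) and value of joint keeper between 0.063 and 0.069 m and value of joint plunger below 0.002 m and contact force between the fingers and knob above 3 N and distance between the grasp point and knob below 0.026 m); the arm keeps its last pose, push and grip.
It fails at once if the white pot is pushed more than 20 mm (distance of white_pot from where it was at the start of the episode above 0.02 m).
It also fails if it takes over 67 s, if anything falls off the work surface, if the arm or the gripper's body presses on something with over 40 N, if the wrist force passes 120 N, or if a joint passes its speed limit or range.

## Working session

There is one attempt and no reset: what is moved stays moved. The work goes in short steps, Python scripts to look and compute and a shell command to move; the robot and the scene stay as the last step left them, time stands still between calls to the robot, and variables do not carry over. Pictures are saved under pics/ and viewed, at most 10 in all, crops included, and the job is handed in when it is done.

```bash
mkdir -p pics; ls
cat > h.py <<'E'
import numpy as np, cv2
from workcell import bot
def snap(name,fn):
    f=bot.grab_frame(name); cv2.imwrite('pics/'+fn+'.png',f['pixels'][:,:,::-1])
    np.savez('pics/'+fn+'.npz',**{k:np.array(v) for k,v in f.items()}); return f
def load(fn): return dict(np.load('pics/'+fn+'.npz'))
def ray(f,u,v):
    E=np.array(f['extrinsics']); R=E[:3,:3]; t=E[:3,3]
    return -R.T@t, R.T@np.array([(u-f['cx'])/f['fx'],(v-f['cy'])/f['fy'],1.])
def onz(f,u,v,z):
    c,d=ray(f,u,v); return c+d*(z-c[2])/d[2]
def proj(f,p):
    E=np.array(f['extrinsics']); q=E[:3,:3]@np.array(p)+E[:3,3]
    return np.array([f['fx']*q[0]/q[2]+f['cx'],f['fy']*q[1]/q[2]+f['cy']])
E
python3 - <<'E'
from h import *
for n in ['scene','side','wrist']:
    f=snap(n,n+'0'); print(n,f['fx'],ray(f,320,200))
print(bot.observe())
E
```

```text
pics
scene 420.15545074105586 (array([-0.03115993,  0.47883371,  0.66050113]), array([ 0.66277202, -0.40865401, -0.62765871]))
side 496.86902716966847 (array([0.34803537, 1.07215961, 0.52209957]), array([ 0.17385316, -0.89619484, -0.40851166]))
wrist 287.10282931570947 (array([0.62458591, 0.07497196, 0.37224046]), array([-7.01421341e-04, -2.87230276e-01, -9.57892121e-01]))
{'clock': 0.15, 'qpos': array([-0.07020278,  0.52188279, -0.03630979,  1.59984259,  0.02121016,
        1.02108005, -0.11282879]), 'qd': array([-0.00102543, -0.00133001,  0.00168093, -0.00115877,  0.00110498,
       -0.00027668, -0.00091484]), 'joint_efforts': array([ 4.00798544e-04, -9.27376485e+01,  1.98035471e+00, -3.70049715e+01,
        1.79930578e-02,  6.46477114e-03, -1.41420460e-05]), 'position': array([ 6.24783848e-01, -3.77238657e-05,  2.49566933e-01]), 'tool_rot': array([-3.14076808e+00,  7.11460886e-05,  1.57074742e+00]), 'force': array([ 0.04564019,  0.84056153, -0.62138888]), 'moment': array([-0.01466938, -0.01504632,  0.02915861]), 'finger_force': 0.0, 'grip_width': 0.08542398685136571}
```

View pics/scene0.png

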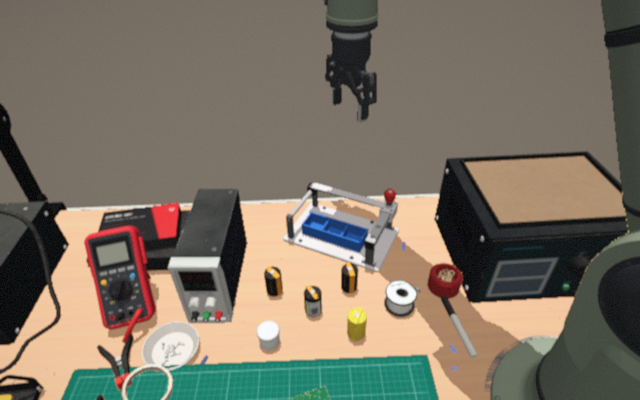

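View pics/side0.png

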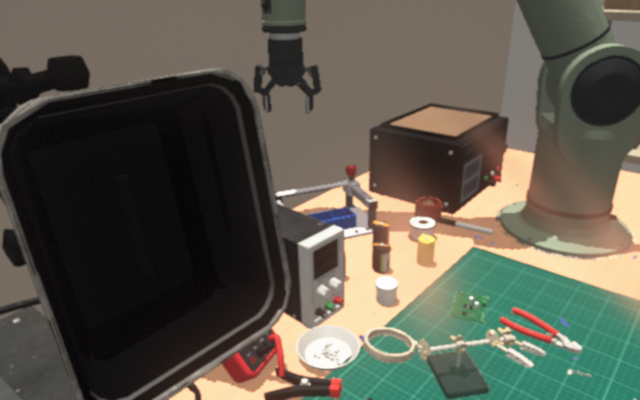

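View pics/wrist0.png

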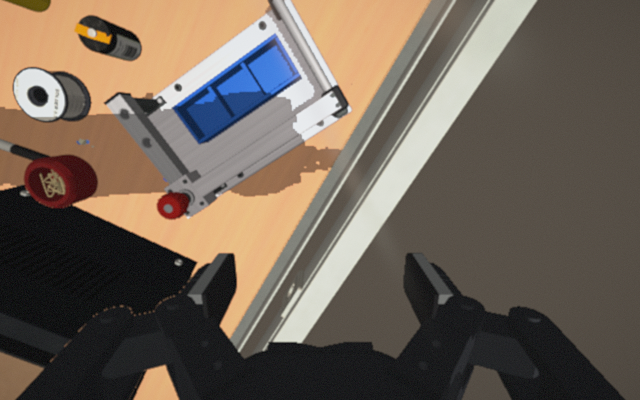

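Candidates for the packs in the scene view: black cylinders at (273,282), (313,300) and (348,277). The yellow one at (357,323) is a look-alike, the pot is at (268,335) and the spool at (400,297). I'll check the choice in a close crop.

Run:
```python
from h import *
f=load('scene0'); im=f['pixels'][170:360,240:440,::-1]
cv2.imwrite('pics/c1.png',cv2.resize(im,None,fx=4,fy=3.15*4/4,interpolation=cv2.INTER_CUBIC) if 0 else cv2.resize(im,(600,570),interpolation=cv2.INTER_CUBIC))
for u,v in [(273,294),(313,314),(348,290),(357,337),(268,347)]: print(onz(f,u,v,0).round(3))
print(onz(f,390,190,.119), onz(f,390,197,.108))
w=load('wrist0')
for uv,z in [((172,206),.11),((110,40),.057),((95,35),.057)]: print(onz(w,*uv,z).round(3))
```

```text
[0.468 0.284 0.   ]
[0.385 0.243 0.   ]
[0.396 0.155 0.   ]
[0.301 0.203 0.   ]
[0.369 0.346 0.   ]
[ 0.48745644 -0.01446517  0.119     ] [ 0.47930502 -0.00897353  0.108     ]
[ 0.482 -0.01   0.11 ]
[0.419 0.144 0.057]
[0.405 0.149 0.057]
```

View pics/c1.png

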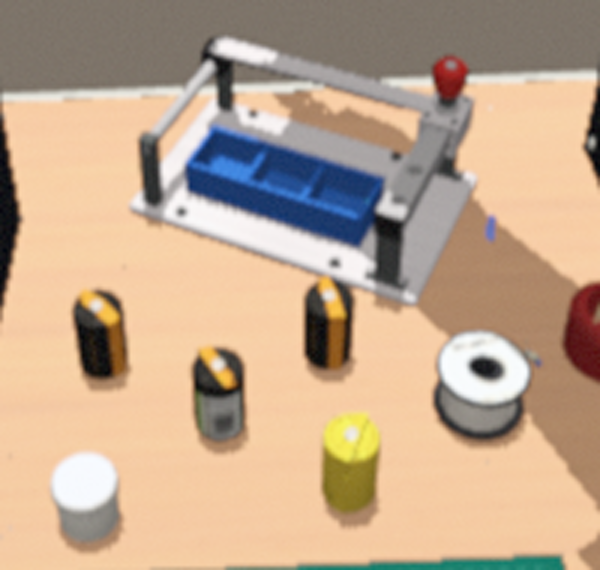

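The crop shows three black packs with an orange stripe, tops at about (273,272), (313,291) and (350,268). The yellow look-alike is at (357,313) and the white pot at (268,332). The rack is behind them with its knob at (390,194).

Run:
```python
from h import *
f=load('wrist0'); im=f['pixels'][0:220,60:360,::-1]
cv2.imwrite('pics/c2.png',cv2.resize(im,(780,572),interpolation=cv2.INTER_CUBIC))
```

```text
(no output)
```

View pics/c2.png

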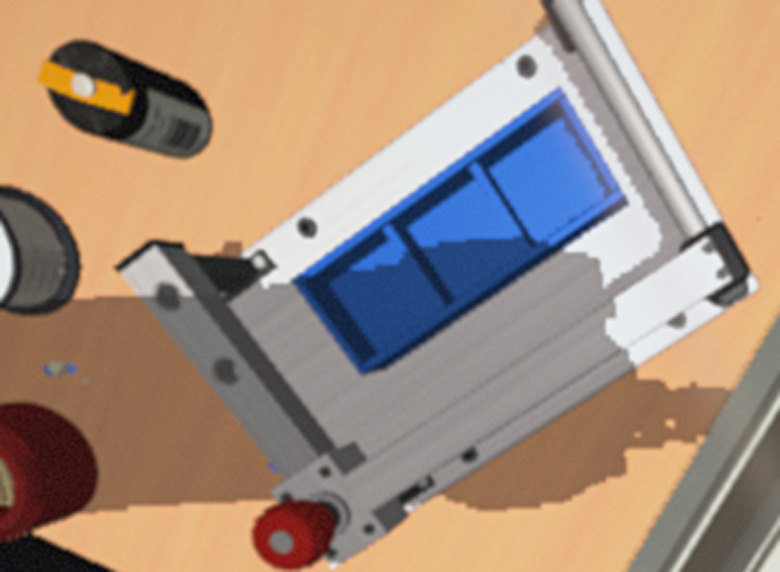

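The wrist crop shows the crate's top corners at crop pixels (295,282), (563,90), (627,203) and (366,373). The rail holes are at (227,371) and (168,297), and the knob top at (282,541).

Run:
```python
from h import *
from scipy.optimize import least_squares
w=load('wrist0'); s=load('scene0')
P=[(-24,-70,38,295,282),(-24,70,38,563,90),(24,70,38,627,203),(24,-70,38,366,373),(0,-98,76,227,371),(-33,-98,76,168,297),(66,-98,119,282,541)]
def T(p,m):
    c,si=np.cos(p[2]),np.sin(p[2]); return np.array([p[0]+c*m[0]-si*m[1],p[1]+si*m[0]+c*m[1],m[2]])
S=[(-24,-70,38,359,239),(-24,70,38,187,173),(66,-98,119,450,62)]
def res(p,sc=True):
    r=[proj(w,T(p,np.array(q[:3])/1e3))-np.array([60+q[3]/2.6,q[4]/2.6]) for q in P]
    if sc: r+=[proj(s,T(p,np.array(q[:3])/1e3))-np.array([240+q[3]/3,170+q[4]/3]) for q in S]
    return np.ravel(r)
for k in (False,True):
    o=least_squares(res,[.5,.1,-.5],kwargs={'sc':k},loss='soft_l1'); print(o.x.round(4),np.degrees(o.x[2])); print(res(o.x,True).reshape(-1,2).round(1).tolist())
np.save('rack.npy',o.x)
for n,m in dict(c0=(0,45.3,12),c1=(0,0,12),c2=(0,-45.3,12),knob=(66,-98,108),lock=(0,-98,108)).items(): print(n,T(o.x,np.array(m)/1e3).round(4))
for n,(u,v) in dict(A=(98,305),B=(219,363),C=(329,294),Y=(351,435),pot=(86,480)).items(): print(n,onz(s,240+u/3,170+v/3,.038 if n=='pot' else .057).round(4))
print(onz(w,60+83/2.6,85/2.6,.057))
```

```text
[ 0.5331  0.097  -1.0302] -59.02507108182686
[[-1.5, -0.8], [1.0, -0.6], [1.1, -0.9], [-1.8, 1.9], [0.1, 0.5], [0.5, -0.1], [-0.3, 1.4], [-0.6, -7.0], [-1.9, -4.4], [-0.3, 1.1]]
[ 0.5328  0.097  -1.0284] -58.92510236541871
[[-1.7, -0.6], [0.6, -0.6], [0.8, -1.0], [-1.9, 2.0], [-0.1, 0.7], [0.3, 0.1], [-0.4, 1.5], [-0.4, -7.0], [-1.8, -4.3], [-0.2, 1.1]]
c0 [0.5716 0.1204 0.012 ]
c1 [0.5328 0.097  0.012 ]
c2 [0.494  0.0736 0.012 ]
knob [ 0.4829 -0.0101  0.108 ]
lock [0.4489 0.0464 0.108 ]
A [0.4729 0.2769 0.057 ]
B [0.3917 0.237  0.057 ]
C [0.4005 0.1494 0.057 ]
Y [0.3066 0.2011 0.057 ]
pot [0.3749 0.3374 0.038 ]
[0.40269593 0.15062783 0.057     ]
```

```bash
python3 -m crank '{"travel":[[-4.5,3,0],[-9,6,0],[-13.5,9,0],[-18,12,-1],[-22,14.8,-2]],"turn":[[0,0,-8],[0,0,-16],[0,0,-24],[0,0,-32],[0,0,-40]],"gripper":[0.3,0.3,0.3,0.3,0.3]}' 30
python3 -m crank '{"travel":[[0,0,0],[0,0,0],[0,0,0],[0,0,0],[0,0,0]],"turn":[[0,0,-8],[0,0,-16],[0,0,-18.9],[0,0,-18.9],[0,0,-18.9]],"gripper":[0.3,0.3,0.3,0.3,0.3]}'
python3 - <<'E'
from h import *
f=snap('wrist','w1'); o=bot.observe(); print(o['clock'],o['position'],o['tool_rot'],o['grip_width'],o['qpos'])
for p in [(.402,.150,.057),(.473,.277,.057),(.392,.237,.057),(.5328,.097,.038)]: print(proj(f,p))
E
```

```text
clock: 0.65
position: [0.4218, 0.1363, 0.2343]
tool_rot: [3.142, -0.001, 0.881]
force: [0.3, 0.8, -0.8]
grip_width: 0.0598
finger_force: 0.0
clock: 1.15
position: [0.4236, 0.1355, 0.2342]
tool_rot: [3.142, 0.0, 0.559]
force: [-0.5, 0.9, 0.2]
grip_width: 0.0597
finger_force: 0.0
1.2 [0.42364369 0.13545562 0.23425665] [-3.14154417e+00  5.09723100e-05  5.58402355e-01] 0.05935351395002884 [-0.53514057  0.25869243  0.11047707  2.0746384  -0.03900038  0.81020683
 -1.41381158]
[298.04134719 196.06592385]
[221.54004607  67.78584688]
[221.71051748 161.62355587]
[404.83674885 116.16185712]
```

View pics/w1.png

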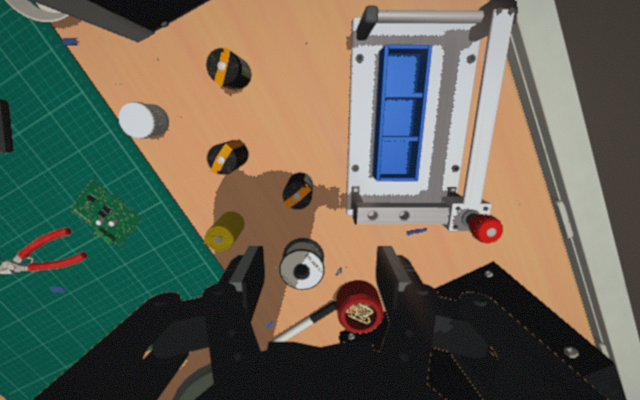

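The wrist view shows the packs near (228,68), (225,158) and (297,190), the pot at (138,120), the crate at (403,110) and the knob at (488,230). I'll enlarge it once for precise readings.

Run:
```python
from h import *
f=load('w1'); im=f['pixels'][0:250,190:520,::-1]
cv2.imwrite('pics/c3.png',cv2.resize(im,(792,600),interpolation=cv2.INTER_CUBIC))
```

```text
(no output)
```

View pics/c3.png

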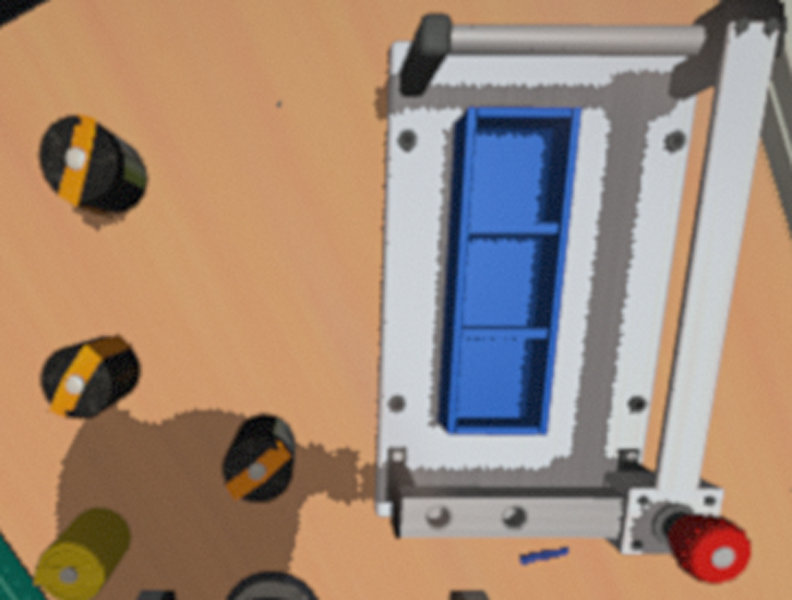

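Run:
```python
from h import *
from scipy.optimize import least_squares
w=load('w1')
P=[(24,70,38,580,108),(-24,70,38,469,108),(0,-98,76,514,517),(-33,-98,76,438,517),(66,-98,119,723,557)]
Q=[(-24,-70,38,0,0),(24,-70,38,0,0),(24,-70,8,0,0),(-24,-70,8,0,0),(0,22.65,38,0,0),(0,-22.65,38,0,0),(0,45.3,12,0,0),(0,-45.3,12,0,0)]
def T(p,m):
    c,si=np.cos(p[2]),np.sin(p[2]); return np.array([p[0]+c*m[0]-si*m[1],p[1]+si*m[0]+c*m[1],m[2]])
px=lambda p,q:(proj(w,T(p,np.array(q[:3])/1e3))-[190,0])*2.4
res=lambda p:np.ravel([px(p,q)-q[3:] for q in P])
o=least_squares(res,[.53,.1,-1]); print(o.x.round(4),np.degrees(o.x[2])); print(res(o.x).reshape(-1,2).round(1).tolist())
print([px(o.x,q).round().tolist() for q in Q])
np.save('rack.npy',o.x)
for n,m in dict(c0=(0,45.3,12),c1=(0,0,12),c2=(0,-45.3,12),knob=(66,-98,108),lock=(0,-98,108)).items(): print(n,T(o.x,np.array(m)/1e3).round(4))
for n,(u,v) in dict(A=(79,159),B=(75,384),C=(256,471)).items(): print(n,onz(w,190+u/2.4,v/2.4,.057).round(4))
```

```text
[ 0.5303  0.0984 -1.0158] -58.200214874077645
[[2.3, -2.0], [-2.6, -2.3], [0.2, 2.0], [0.0, 1.8], [0.1, 1.6]]
[[446.0, 436.0], [547.0, 436.0], [528.0, 423.0], [435.0, 423.0], [514.0, 228.0], [505.0, 334.0], [503.0, 179.0], [487.0, 376.0]]
c0 [0.5688 0.1223 0.012 ]
c1 [0.5303 0.0984 0.012 ]
c2 [0.4918 0.0745 0.012 ]
knob [ 0.4818 -0.0093  0.108 ]
lock [0.447  0.0468 0.108 ]
A [0.4749 0.2765 0.057 ]
B [0.3933 0.2382 0.057 ]
C [0.401  0.1512 0.057 ]
```

```bash
python3 -m crank '{"travel":[[-1.2,0.8,0],[-2.2,1.5,-2],[-2.2,1.5,-6],[-2.2,1.5,-10],[-2.2,1.5,-12]],"turn":[[0,0,0],[0,0,0],[0,0,0],[0,0,0],[0,0,0]],"gripper":[0.3,0.3,0.3,0.3,0.3]}' 30
python3 - <<'E'
from h import *
f=snap('wrist','w2'); o=bot.observe(); print(o['position'],proj(f,(.4015,.151,.057)))
im=f['pixels'].astype(int); m=((im[:,:,0]>140)&(im[:,:,0]-im[:,:,2]>90)&(im[:,:,1]-im[:,:,2]>40)).astype('uint8')
n,l,st,c=cv2.connectedComponentsWithStats(m); print([(st[i].tolist(),c[i].round(1).tolist()) for i in range(1,n) if st[i,4]>60])
E
```

```text
clock: 1.7
position: [0.4007, 0.15, 0.1119]
tool_rot: [-3.141, 0.002, 0.558]
force: [1.1, -0.6, 1.6]
grip_width: 0.0596
finger_force: 0.0
[0.40007136 0.14971993 0.11032233] [319.42712264 229.04374806]
[([0, 0, 403, 343, 62511], [240.0, 113.1]), ([610, 21, 30, 115, 1272], [627.3, 78.1]), ([556, 46, 73, 182, 6564], [594.2, 156.8]), ([298, 210, 45, 38, 405], [319.7, 229.0]), ([421, 278, 107, 49, 1841], [481.5, 290.8]), ([514, 278, 126, 64, 3760], [573.5, 304.1]), ([431, 349, 28, 27, 479], [442.4, 361.7])]
```

View pics/w2.png

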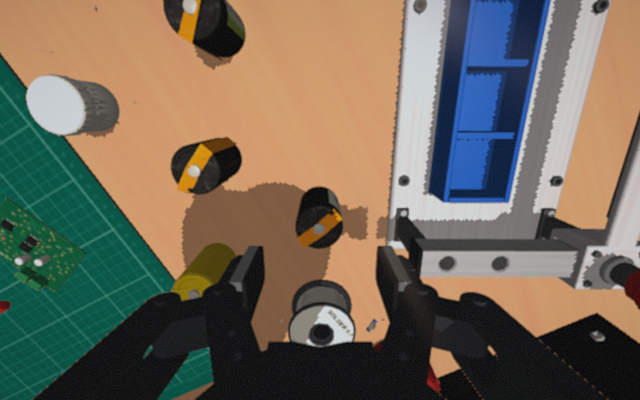

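The stripe centroid at (319.7,229.0) matches the predicted pack C at (319.4,229.0), so the position is confirmed.

```bash
Z='[[0,0,0],[0,0,0],[0,0,0],[0,0,0],[0,0,0]]'
python3 -m crank '{"travel":[[0.1,0.1,-2],[0.1,0.1,-4],[0.1,0.1,-6],[0.1,0.1,-6],[0.1,0.1,-6]],"turn":[[0,0,0],[0,0,0],[0,0,0],[0,0,0],[0,0,0]],"gripper":[0.3,0.3,0.3,0.5,1]}' 30
python3 -m crank '{"travel":[[0,0,0],[0,0,0],[0,0,0],[0,0,2],[0,0,5]],"turn":[[0,0,0],[0,0,0],[0,0,0],[0,0,0],[0,0,0]],"gripper":[1,1,1,1,1]}' 30
```

```text
clock: 2.25
position: [0.4028, 0.1514, 0.0549]
tool_rot: [-3.142, 0.0, 0.557]
force: [-0.6, -0.1, 4.8]
grip_width: 0.0321
finger_force: 30.6
clock: 2.75
position: [0.402, 0.1511, 0.1043]
tool_rot: [-3.141, 0.002, 0.557]
force: [0.4, -0.5, 0.1]
grip_width: 0.0319
finger_force: 30.1
```

```bash
python3 -m crank '{"travel":[[0,0,3],[3,-2.6,4],[6,-5.1,4],[9.1,-7.7,4],[9.1,-7.7,4]],"turn":[[0,0,0],[0,0,0],[0,0,-0.5],[0,0,-0.5],[0,0,-0.5]],"gripper":[1,1,1,1,1]}' 30
python3 -m crank '{"travel":[[0,0,0],[0,0,0],[0,0,0],[0,0,0],[0,0,0]],"turn":[[0,0,0],[0,0,0],[0,0,0],[0,0,0],[0,0,0]],"gripper":[1,1,1,1,1]}' 30
python3 - <<'E'
from h import *
f=snap('wrist','w3'); o=bot.observe(); print(o['position'],o['tool_rot'])
for q in [(.4929,.0741,.038),(.5316,.0977,.038),(.5702,.1214,.038)]: print(proj(f,q))
im=f['pixels'].astype(int); m=((im[:,:,0]>140)&(im[:,:,0]-im[:,:,2]>90)&(im[:,:,1]-im[:,:,2]>40)).astype('uint8')
n,l,st,c=cv2.connectedComponentsWithStats(m); print([(st[i].tolist(),c[i].round(1).tolist()) for i in range(1,n) if 900>st[i,4]>60])
cv2.imwrite('pics/c4.png',cv2.resize(f['pixels'][20:350,130:530,::-1],(720,594),interpolation=cv2.INTER_CUBIC))
E
```

```text
clock: 3.25
position: [0.4968, 0.0708, 0.1449]
tool_rot: [3.139, -0.002, 0.543]
force: [-0.0, 0.2, -0.6]
grip_width: 0.0322
finger_force: 30.3
clock: 3.75
position: [0.4935, 0.0749, 0.1444]
tool_rot: [-3.142, -0.0, 0.549]
force: [0.4, -0.0, -1.0]
grip_width: 0.032
finger_force: 30.3
[0.49350951 0.07479138 0.14435522] [-3.14157565e+00 -3.70896675e-05  5.48557348e-01]
[320.4313418  208.00441264]
[320.44623523 153.77340483]
[320.27907205  92.84563505]
[([48, 64, 14, 55, 398], [55.5, 92.6]), ([133, 155, 51, 57, 381], [158.3, 179.8]), ([131, 170, 17, 21, 84], [139.8, 180.7]), ([61, 194, 27, 40, 414], [73.6, 213.0]), ([152, 199, 22, 27, 149], [162.9, 210.4]), ([150, 215, 40, 50, 210], [171.4, 239.1]), ([112, 219, 38, 41, 267], [132.5, 240.4]), ([157, 264, 24, 30, 135], [169.8, 275.1]), ([69, 296, 39, 31, 811], [88.8, 310.6])]
```

View pics/c4.png

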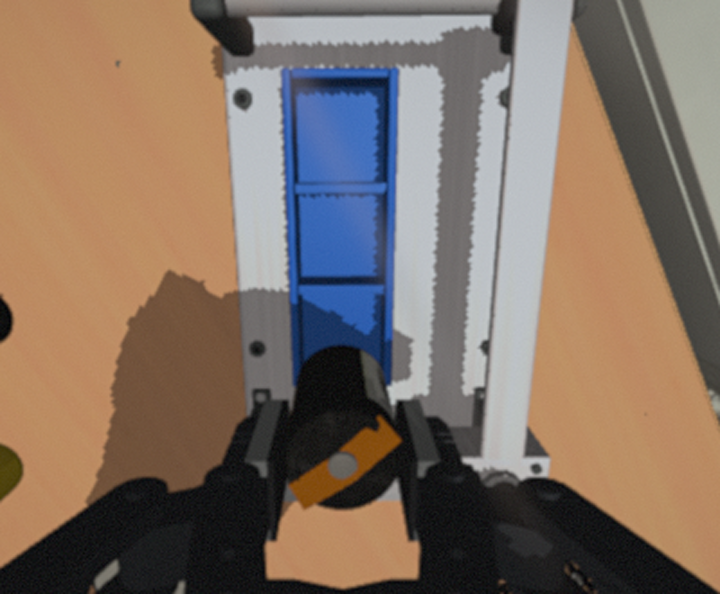

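The crop shows pack C held upright (cap at crop (343,464)). The crate dividers are at crop (340,188) and (340,281), and the far wall's outer edge runs from (283,70) to (397,70).

Run:
```python
from h import *
f=load('w3')
g=lambda u,v,z:onz(f,130+u/1.8,20+v/1.8,z).round(4)
a=np.radians(-58.5); R=np.array([[np.cos(a),np.sin(a)],[-np.sin(a),np.cos(a)]])
c1=np.array([.5316,.0977])
for n,p in dict(farL=(283,70),farR=(397,70),d1L=(293,188),d1R=(390,188),d2L=(292,281),d2R=(388,281)).items():
    q=g(*p,.038); print(n,q,(R@(q[:2]-c1)*1e3).round(1))
for z in (.15,.155): print('cap',g(343,464,z), (R@(g(343,464,z)[:2]-c1)*1e3).round(1))
print('tcp',R@(np.array([.4935,.0748])-c1)*1e3)
```

```text
farL [0.5774 0.1538 0.038 ] [-23.9  68.4]
farR [0.6013 0.1147 0.038 ] [21.9 68.3]
d1L [0.5397 0.1276 0.038 ] [-21.3  22.5]
d1R [0.5613 0.0922 0.038 ] [20.2 22.4]
d2L [0.5043 0.1079 0.038 ] [-23.  -17.9]
d2R [0.5268 0.0709 0.038 ] [ 20.3 -18.1]
cap [0.4952 0.0758 0.15  ] [ -0.3 -42.5]
cap [0.4979 0.0774 0.155 ] [ -0.3 -39.3]
tcp [ -0.38173555 -44.45080739]
```

```bash
python3 -m crank '{"travel":[[-0.03,0.05,-2],[-0.03,0.05,-4],[-0.03,0.05,-5.5],[-0.03,0.05,-6.5],[-0.03,0.05,-7.4]],"turn":[[0,0,0],[0,0,0],[0,0,0],[0,0,0],[0,0,0]],"gripper":[1,1,1,1,1]}' 30
python3 -m crank '{"travel":[[0,0,0],[0,0,-0.3],[0,0,-0.6],[0,0,-0.6],[0,0,-0.6]],"turn":[[0,0,0],[0,0,0],[0,0,0],[0,0,0],[0,0,0]],"gripper":[1,1,1,1,1]}' 30
```

```text
clock: 4.3
position: [0.4933, 0.075, 0.0698]
tool_rot: [-3.142, 0.0, 0.548]
force: [-0.1, 0.6, -0.8]
grip_width: 0.0315
finger_force: 30.3
clock: 4.8
position: [0.4939, 0.0759, 0.0652]
tool_rot: [-3.141, -0.002, 0.548]
force: [-1.9, 5.1, 11.1]
grip_width: 0.0319
finger_force: 33.0
```

```bash
python3 -m crank '{"travel":[[0,0,0.1],[0,0,0.1],[0,0,0.1],[0,0,0.1],[0,0,2]],"turn":[[0,0,0],[0,0,0],[0,0,0],[0,0,0],[0,0,0]],"gripper":[0.8,0.4,0.3,0.3,0.3]}' 30
python3 -m crank '{"travel":[[0,0,4],[0,0,8],[0,0,10],[0,0,10],[0,0,10]],"turn":[[0,0,0],[0,0,0],[0,0,0],[0,0,0],[0,0,0]],"gripper":[0.3,0.3,0.3,0.3,0.3]}' 30
python3 - <<'E'
from h import *
f=snap('wrist','w4'); o=bot.observe(); print(o['position'],o['tool_rot'])
im=f['pixels'].astype(int); m=((im[:,:,0]>140)&(im[:,:,0]-im[:,:,2]>90)&(im[:,:,1]-im[:,:,2]>40)).astype('uint8')
n,l,st,c=cv2.connectedComponentsWithStats(m); print([(st[i].tolist(),c[i].round(1).tolist(),onz(f,*c[i],.069).round(4)) for i in range(1,n) if 900>st[i,4]>60])
print(proj(f,(.4929,.0741,.069)))
cv2.imwrite('pics/c5.png',cv2.resize(f['pixels'][20:350,130:530,::-1],(720,594),interpolation=cv2.INTER_CUBIC))
E
```

```text
clock: 5.3
position: [0.4923, 0.0747, 0.083]
tool_rot: [-3.141, 0.003, 0.548]
force: [-0.0, -0.3, 1.4]
grip_width: 0.0595
finger_force: 0.0
clock: 5.8
position: [0.4933, 0.075, 0.1842]
tool_rot: [3.141, -0.0, 0.548]
force: [-0.2, 0.4, -0.3]
grip_width: 0.0596
finger_force: 0.0
[0.49299181 0.07492049 0.1836365 ] [-3.14135131e+00  8.08168873e-04  5.47998913e-01]
[([91, 73, 13, 45, 292], [98.0, 96.2], array([0.4786, 0.2684, 0.069 ])), ([161, 150, 18, 18, 99], [168.4, 159.7], array([0.4609, 0.2023, 0.069 ])), ([179, 173, 20, 26, 93], [188.7, 185.2], array([0.4495, 0.1792, 0.069 ])), ([98, 183, 24, 35, 301], [109.2, 199.4], array([0.4022, 0.2328, 0.069 ])), ([172, 187, 14, 16, 74], [178.6, 195.1], array([0.437, 0.183, 0.069])), ([321, 192, 17, 13, 122], [329.4, 198.7], array([0.5016, 0.0704, 0.069 ])), ([184, 221, 18, 24, 82], [194.1, 232.6], array([0.4117, 0.1573, 0.069 ])), ([154, 229, 17, 20, 88], [162.1, 238.3], array([0.3916, 0.1798, 0.069 ])), ([176, 248, 16, 19, 75], [184.3, 255.5], array([0.386 , 0.1557, 0.069 ])), ([102, 272, 34, 28, 636], [119.1, 285.2], array([0.3247, 0.1962, 0.069 ]))]
[320.54738834 204.79091529]
```

View pics/c5.png

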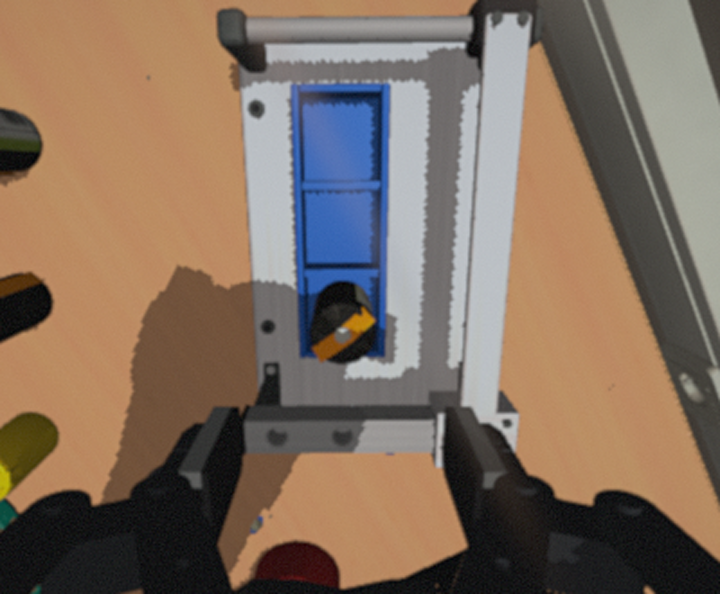

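Pack C stands upright in the rail-side compartment: its cap is at px (320.6,203.9), against a prediction of (320.5,204.8). Next is pack B.

```bash
python3 -m crank '{"travel":[[-2.5,4,0],[-5,8,0],[-7.5,12,0],[-10,16.3,-1],[-10,16.3,-2]],"turn":[[0,0,0],[0,0,0],[0,0,0],[0,0,0],[0,0,0]],"gripper":[0.3,0.3,0.3,0.3,0.3]}' 30
python3 -m crank '{"travel":[[0,0,-1],[0,0,-3],[0,0,-5],[0,0,-5],[0,0,-5]],"turn":[[0,0,0],[0,0,0],[0,0,0],[0,0,0],[0,0,0]],"gripper":[0.3,0.3,0.3,0.3,0.3]}' 30
cat > blob.py <<'E'
from h import *
import sys
p=[float(x) for x in sys.argv[1:4]]
f=bot.grab_frame('wrist'); o=bot.observe(); print(o['clock'],o['position'],o['tool_rot'])
u=proj(f,p); im=f['pixels'].astype(int)
m=((im[:,:,0]>130)&(im[:,:,0]-im[:,:,2]>90)&(im[:,:,1]-im[:,:,2]>40)).astype('uint8')
n,l,st,c=cv2.connectedComponentsWithStats(m); print('pred',u.round(1))
for i in range(1,n):
    if 1500>st[i,4]>60 and np.hypot(*(c[i]-u))<60: print(st[i].tolist(),c[i].round(1),onz(f,*c[i],p[2]).round(4))
E
python3 blob.py .3935 .238 .057
```

```text
clock: 6.35
position: [0.3899, 0.243, 0.1631]
tool_rot: [-3.14, 0.001, 0.556]
force: [0.2, -1.6, -0.1]
grip_width: 0.0599
finger_force: 0.0
clock: 6.85
position: [0.3935, 0.2369, 0.114]
tool_rot: [3.141, 0.002, 0.546]
force: [0.2, 0.1, 0.5]
grip_width: 0.0594
finger_force: 0.0
6.9 [0.39377543 0.23730925 0.11450435] [3.14135893e+00 3.96006624e-04 5.46529029e-01]
pred [318.5 228.9]
[312, 204, 22, 21, 192] [324.2 214.4] [0.4043 0.2402 0.057 ]
[300, 228, 14, 16, 75] [306.8 236.4] [0.3846 0.242  0.057 ]
```

```bash
cat > cap.py <<'E'
from h import *
import sys
p=[float(x) for x in sys.argv[1:4]]
f=bot.grab_frame('wrist'); u=proj(f,p).astype(int); im=f['pixels'].astype(int)
w=im[u[1]-45:u[1]+45,u[0]-45:u[0]+45]; 
dark=(w.max(2)<85)
print('pred',u)
m=((w.min(2)>105)&(np.ptp(w,axis=2)<40)).astype('uint8')
n,l,st,c=cv2.connectedComponentsWithStats(m)
for i in range(1,n):
    if st[i,4]>15: q=c[i]+u-45; print(st[i].tolist(),q.round(1),onz(f,*q,p[2]).round(4))
E
python3 cap.py .3935 .238 .057
```

```text
pred [318 229]
```

Run:
```python
from h import *
f=snap('wrist','w5'); im=f['pixels']
for v in range(200,254,3): print(v,' '.join('%02x%02x%02x'%tuple(im[v,u]) for u in range(292,348,4)))
```

```text
200 7a593f 7b593e 2e2b22 110f14 0b0c0d 121214 0b0c0b 0e1314 1e1814 5c360c 5b340e ab7e5b c8946a c89269
203 7a5940 7b5a40 181616 141513 0d0908 0d0e0d 0e120b 100f12 1c1311 5c3509 5e360f 6d533a bb8861 a27656
206 78573d 78583e 0e0f0e 0a0c0f 0b070b 10130f 1a1518 161612 83580e 8b590d 5c350d 2f2216 76573e 74533e
209 79573f 6b513b 0d0c15 131210 161b18 14130f 171a1a 1e1914 854b0c c98509 71470a 1a130d 7a5941 77553d
212 76563f 4a3928 121515 1b1e1a 1b1d1c 141616 110f13 6a4016 824c07 c7840d cc8614 201809 77563e 77553c
215 795840 2b201a 181616 171915 1b1915 1a1a18 261a13 854d0b 844b0c c17e13 a8701c 0b0b0e 79583f 77563d
218 7a5a40 1a1211 1e1a1d 181713 181916 151416 7a4815 844b08 844b10 c67f0e 312822 282527 6f503a 78573f
221 7a5a40 151016 130f0f 191913 141411 322115 864d0b 844d0e 854d0f 593617 232321 241f1f 664936 77553c
224 77563f 222222 1f1e1c 1f1c1b 101212 7e480e 756556 6a5041 834a0e 181617 1a1a17 1c1e1e 4f3829 76543b
227 755640 141517 191714 171614 332114 7d5e48 6f6c64 6b6861 352419 1b1d1d 1a1c1d 1e1e1c 4d3b2d 77573f
230 775740 14130f 100f0b 141513 794611 6d635b 6e6b64 6b655f 181717 171719 1b1b1c 191617 593f30 77553f
233 75543c 1d1915 0e0c0c 281f1f 874f10 825026 6d655a 474541 191718 171415 191914 141114 90684c 9b7152
236 76563d 533d2c 0f1314 724207 854d12 834c11 7a4715 1b1818 1d1c19 1f2023 131113 271d14 c69265 c58e65
239 76543c 75543b 191716 854d0d 824b0c 814b0d 362416 1a1919 1e1d1e 1e1b16 171a17 9c7452 c69368 c68e67
242 76553e 76563c 784b27 854d13 7e4908 724109 1d1a1c 161112 1c1a1c 1a1c16 654c34 c8966a c79669 c79267
245 75543c 76553f 7f4e26 7d4809 573411 0f1213 181b1a 151614 1e1b1a 493826 ca9768 c7956a c69468 c69367
248 785840 785740 73543b 76563c 795232 6c5139 56422f 5b422f 77563b 76563d c69367 c69468 c69368 c79568
251 77563d 775740 74533b 76553e 76563e 775840 75573e 7a5a40 78563c 765639 c79567 c59368 c69468 c59366
```

Pack B's cap is at px (316,229), within 1.5 mm of the estimate.

```bash
python3 -m crank '{"travel":[[-0.1,0.2,-2],[-0.1,0.2,-4],[-0.1,0.2,-6.2],[-0.1,0.2,-6.4],[-0.1,0.2,-6.4]],"turn":[[0,0,0],[0,0,0],[0,0,0],[0,0,0],[0,0,0]],"gripper":[0.3,0.3,0.3,0.3,0.6]}' 30
python3 -m crank '{"travel":[[0,0,0],[0,0,0],[0,0,0],[0,0,2],[0,0,6]],"turn":[[0,0,0],[0,0,0],[0,0,0],[0,0,0],[0,0,0]],"gripper":[1,1,1,1,1]}' 30
python3 -m crank '{"travel":[[0,0,2],[0,0,3],[0,0,3],[0,0,3],[0,0,3]],"turn":[[0,0,0],[0,0,0],[0,0,0],[0,0,0],[0,0,0]],"gripper":[1,1,1,1,1]}' 30
python3 -c "
from workcell import bot;o=bot.observe();print(o['position'],o['tool_rot'])"
```

```text
clock: 7.5
position: [0.3925, 0.2399, 0.0508]
tool_rot: [3.142, 0.0, 0.548]
force: [-0.1, 0.0, 0.9]
grip_width: 0.0466
finger_force: 0.0
clock: 8.0
position: [0.3914, 0.2394, 0.11]
tool_rot: [3.141, 0.003, 0.548]
force: [0.3, 1.3, -0.4]
grip_width: 0.0316
finger_force: 30.4
clock: 8.5
position: [0.3919, 0.2397, 0.1393]
tool_rot: [3.141, 0.002, 0.548]
force: [-0.2, 0.2, -1.5]
grip_width: 0.0317
finger_force: 30.4
[0.39189507 0.23969124 0.13928755] [3.14139511e+00 1.69265131e-03 5.48049375e-01]
```

```bash
python3 -m crank '{"travel":[[3.4,-3.4,0.5],[6.8,-6.8,0.5],[10.2,-10.2,0.5],[13,-13,0.5],[14,-14.1,0.5]],"turn":[[0,0,0],[0,0,0],[0,0,0],[0,0,0],[0,0,0]],"gripper":[1,1,1,1,1]}' 30
python3 -m crank '{"travel":[[0,0,0],[0,0,0],[0,0,0],[0,0,0],[0,0,0]],"turn":[[0,0,0],[0,0,0],[0,0,0],[0,0,0],[0,0,0]],"gripper":[1,1,1,1,1]}' 30
python3 -c "
from workcell import bot;o=bot.observe();print(o['position'],o['tool_rot'])"
```

```text
clock: 9.0
position: [0.5342, 0.0953, 0.1441]
tool_rot: [3.141, 0.001, 0.544]
force: [-0.8, 0.5, -1.0]
grip_width: 0.0324
finger_force: 30.4
clock: 9.5
position: [0.532, 0.0998, 0.1453]
tool_rot: [-3.141, 0.0, 0.549]
force: [-1.0, -1.4, -0.2]
grip_width: 0.0315
finger_force: 30.4
[0.53195931 0.09977384 0.14533091] [-3.14139748e+00  1.30984654e-05  5.49202140e-01]
```

```bash
python3 -m crank '{"travel":[[0,-0.06,-2],[0,-0.06,-4],[0,-0.06,-5.5],[0,-0.06,-6.6],[0,-0.06,-7.5]],"turn":[[0,0,0],[0,0,0],[0,0,0],[0,0,0],[0,0,0]],"gripper":[1,1,1,1,1]}' 30
python3 -m crank '{"travel":[[0,0,0],[0,0,-0.4],[0,0,-0.8],[0,0,-0.8],[0,0,-0.8]],"turn":[[0,0,0],[0,0,0],[0,0,0],[0,0,0],[0,0,0]],"gripper":[1,1,1,1,1]}' 30
```

```text
clock: 10.0
position: [0.5322, 0.0986, 0.0697]
tool_rot: [-3.142, 0.0, 0.548]
force: [-0.2, 0.2, -0.9]
grip_width: 0.0317
finger_force: 30.5
clock: 10.5
position: [0.533, 0.0984, 0.0628]
tool_rot: [3.141, -0.001, 0.548]
force: [0.9, -1.5, 4.0]
grip_width: 0.0317
finger_force: 31.4
```

Floor contact is felt at about z = 0.0628. Next I release, lift and go to pack A.

```bash
python3 -m crank '{"travel":[[0,0,0],[0,0,0],[0,0,0],[0,0,0],[0,0,2]],"turn":[[0,0,0],[0,0,0],[0,0,0],[0,0,0],[0,0,0]],"gripper":[0.8,0.4,0.3,0.3,0.3]}' 30
python3 -m crank '{"travel":[[0,0,4],[0,0,8],[-1.5,4.5,8],[-3,9,8],[-4.5,13.5,7]],"turn":[[0,0,0],[0,0,0],[0,0,0],[0,0,0],[0,0,0]],"gripper":[0.3,0.3,0.3,0.3,0.3]}' 30
python3 -m crank '{"travel":[[-1.3,4.3,-1],[-1.3,4.3,-3],[-1.3,4.3,-4.5],[-1.3,4.3,-4.5],[-1.3,4.3,-4.5]],"turn":[[0,0,0],[0,0,0],[0,0,0],[0,0,0],[0,0,0]],"gripper":[0.3,0.3,0.3,0.3,0.3]}' 30
python3 - <<'E'
from h import *
f=snap('wrist','w6'); im=f['pixels']; print(bot.observe()['position'],bot.observe()['tool_rot'],proj(f,(.4745,.2767,.057)),proj(f,(.5316,.0977,.069)),proj(f,(.4929,.0741,.069)))
U=proj(f,(.4745,.2767,.057)).astype(int)
print(U[0]-28)
for v in range(U[1]-27,U[1]+27,3): print(v,' '.join('%02x%02x%02x'%tuple(im[v,u]) for u in range(U[0]-28,U[0]+28,4)))
E
```

```text
clock: 11.0
position: [0.5311, 0.0982, 0.0807]
tool_rot: [-3.141, 0.003, 0.548]
force: [0.1, -0.3, 1.0]
grip_width: 0.0595
finger_force: 0.0
clock: 11.5
position: [0.4873, 0.235, 0.1534]
tool_rot: [-3.142, -0.002, 0.547]
force: [0.9, 0.9, -1.1]
grip_width: 0.0598
finger_force: 0.0
clock: 12.0
position: [0.4744, 0.2762, 0.1075]
tool_rot: [3.142, 0.0, 0.548]
force: [0.0, 0.1, 0.0]
grip_width: 0.0597
finger_force: 0.0
[0.47471773 0.27625957 0.10794826] [ 3.14158372e+00 -5.45649540e-04  5.47363009e-01] [319.35411512 233.01853675] [596.6238899  302.16090112] [578.45529985 356.98360274]
291
206 936c4d 936a4c 080b10 131313 1a1518 0e0e13 181a17 874f11 62390d 181410 3d3e3c 5c5c5b dba673 9a6f4f
209 916b4d 896648 121216 181817 1c1b17 1f1d1b 222120 211f1e a55f0a a76113 6e5107 50504d 916a4b 926b4b
212 916a4b 674b34 0f090b 1f1d1a 231f1d 211d1d 35261c 884f14 a66018 a65f11 533b21 151415 87644c 946b4b
215 916a4a 463426 201f1d 252522 1d1b1c 222120 633d1c a66113 aa6419 ab620e 2c2826 1a1c18 735640 946b4b
218 926b4d 211b11 201d1d 282726 21211d 201d1d 955813 a66113 a96311 a56007 202222 292825 493a2c 976f4
[... 627 characters left out ...]
553d 252624 2d2b29 915414 a65f11 a6600f a86110 1f1d1d 252724 201d1c 141614 e8b880 e6b880
242 8f694c 8e674b 342923 1c1b1d a45d0a a66113 a66010 9c5a11 1b1d1a 1f1e1d 181518 ab815a e6b982 e5b77f
245 8e684b 8f694d 8b674a 452e1f a6610f a6600c a65f0b 57371d 1a1a17 1b1a19 6c5039 e7b780 e6b77f e5b981
248 8f694d 8d674b 8e684c 9b6233 a45f09 a56012 a86111 1c1b1e 2a241d 6f5039 af815a e5b37d e6b680 e5b983
251 90684a 90684c 8e674b 8d664c 99663b a55f11 995e29 90694b 946c4e 936b4d a17654 e6b37e e5b47d e5b680
254 8f684c 90684c 90694c 8d654a 8e664b 91694a 8d6548 916b4c 946b4e 926b4c d19b6e e5b47e e6b47f e5b580
257 8f684c 91694c 906749 8d674a 8f694d 8f684b 8f6849 916b4c 936c4d 91694a b9885f e5b47e e5b17b e4b47f
```

```bash
python3 -m crank '{"travel":[[0,0.2,-2],[0,0.2,-4],[0,0.2,-5.5],[0,0.2,-5.7],[0,0.2,-5.7]],"turn":[[0,0,0],[0,0,0],[0,0,0],[0,0,0],[0,0,0]],"gripper":[0.3,0.3,0.3,0.3,0.6]}' 30
python3 -m crank '{"travel":[[0,0,0],[0,0,0],[0,0,0],[0,0,2],[0,0,6]],"turn":[[0,0,0],[0,0,0],[0,0,0],[0,0,0],[0,0,0]],"gripper":[1,1,1,1,1]}' 30
python3 -m crank '{"travel":[[0,0,2],[0,0,3],[0,0,3],[0,0,3],[0,0,3]],"turn":[[0,0,0],[0,0,0],[0,0,0],[0,0,0],[0,0,0]],"gripper":[1,1,1,1,1]}' 30
python3 - <<'E'
from h import *
f=snap('wrist','w7'); im=f['pixels']; o=bot.observe(); print(o['position'],o['tool_rot'])
w=im[230:320,270:370].astype(int)
m=((w[:,:,0]>130)&(w[:,:,0]-w[:,:,2]>80)).astype('uint8')
n,l,st,c=cv2.connectedComponentsWithStats(m); print([(st[i].tolist(),(c[i]+[270,230]).round(1).tolist()) for i in range(1,n) if st[i,4]>30])
E
```

```text
clock: 12.55
position: [0.4745, 0.2783, 0.0506]
tool_rot: [3.142, 0.0, 0.548]
force: [0.2, 0.2, -0.5]
grip_width: 0.0466
finger_force: 0.0
clock: 13.05
position: [0.4731, 0.2777, 0.1093]
tool_rot: [3.141, 0.004, 0.548]
force: [1.2, 1.3, 0.1]
grip_width: 0.0319
finger_force: 30.4
clock: 13.55
position: [0.4738, 0.2781, 0.1391]
tool_rot: [3.141, 0.002, 0.548]
force: [-1.2, -0.0, -1.1]
grip_width: 0.032
finger_force: 30.4
[0.47390933 0.27809349 0.13917382] [3.14145068e+00 1.75958479e-03 5.47967767e-01]
[([75, 0, 25, 21, 342], [358.6, 237.0]), ([31, 15, 56, 75, 1842], [327.8, 293.5])]
```

```bash
python3 - <<'E'
from h import *
for n in ('w3','w7'):
    w=load(n)['pixels'][255:300,295:345].astype(int)
    m=((w.min(2)>70)&(np.ptp(w,axis=2)<25)).astype('uint8')
    k,l,st,c=cv2.connectedComponentsWithStats(m); print(n,[(st[i].tolist(),(c[i]+[295,255]).round(1).tolist()) for i in range(1,k) if st[i,4]>20])
E
python3 -m crank '{"travel":[[2.3,-3.8,0.5],[4.7,-7.6,0.5],[7,-11.5,0.5],[9,-14.7,0.5],[9.6,-15.6,0.5]],"turn":[[0,0,0],[0,0,0],[0,0,0],[0,0,0],[0,0,0]],"gripper":[1,1,1,1,1]}' 30
python3 -m crank '{"travel":[[0,0,0],[0,0,0],[0,0,0],[0,0,0],[0,0,0]],"turn":[[0,0,0],[0,0,0],[0,0,0],[0,0,0],[0,0,0]],"gripper":[1,1,1,1,1]}' 30
python3 -c "
from workcell import bot;o=bot.observe();print(o['position'],o['tool_rot'])"
```

```text
w3 [([18, 17, 15, 13, 161], [319.9, 277.9])]
w7 [([17, 17, 16, 14, 167], [319.1, 278.6])]
clock: 14.1
position: [0.5718, 0.1177, 0.1445]
tool_rot: [3.14, 0.001, 0.543]
force: [-0.9, 1.2, -0.9]
grip_width: 0.0321
finger_force: 30.4
clock: 14.6
position: [0.57, 0.1232, 0.1453]
tool_rot: [-3.141, -0.0, 0.549]
force: [-0.1, -0.3, -1.8]
grip_width: 0.0321
finger_force: 30.4
[0.57004964 0.12320374 0.14531425] [-3.14142909e+00 -2.27096197e-05  5.49130375e-01]
```

```bash
python3 -m crank '{"travel":[[0,-0.04,-2],[0,-0.04,-4],[0,-0.04,-5.5],[0,-0.04,-6.6],[0,-0.04,-7.5]],"turn":[[0,0,0],[0,0,0],[0,0,0],[0,0,0],[0,0,0]],"gripper":[1,1,1,1,1]}' 30
python3 -m crank '{"travel":[[0,0,0],[0,0,-0.4],[0,0,-0.8],[0,0,-0.8],[0,0,-0.8]],"turn":[[0,0,0],[0,0,0],[0,0,0],[0,0,0],[0,0,0]],"gripper":[1,1,1,1,1]}' 30
```

```text
clock: 15.1
position: [0.5703, 0.1221, 0.0696]
tool_rot: [-3.142, 0.0, 0.548]
force: [-1.1, 0.2, -1.8]
grip_width: 0.0317
finger_force: 30.5
clock: 15.6
position: [0.5707, 0.1222, 0.0627]
tool_rot: [3.141, -0.001, 0.548]
force: [1.4, 0.6, 1.9]
grip_width: 0.0322
finger_force: 31.1
```

```bash
python3 -m crank '{"travel":[[0,0,0],[0,0,0],[0,0,0],[0,0,0],[0,0,2]],"turn":[[0,0,0],[0,0,0],[0,0,0],[0,0,0],[0,0,0]],"gripper":[0.8,0.4,0.3,0.3,0.3]}' 30
python3 -m crank '{"travel":[[0,0,4],[0,0,8],[-3,-1.8,10],[-6,-3.6,10],[-7.7,-4.7,10]],"turn":[[0,0,0],[0,0,0],[0,0,0],[0,0,0],[0,0,0]],"gripper":[0.3,0.3,0.3,0.3,0.3]}' 30
python3 -m crank '{"travel":[[0,0,0],[0,0,0],[0,0,0],[0,0,0],[0,0,0]],"turn":[[0,0,0],[0,0,0],[0,0,0],[0,0,0],[0,0,0]],"gripper":[0.3,0.3,0.3,0.3,0.3]}' 30
cat > caps.py <<'E'
from h import *
f=snap('wrist','w8'); o=bot.observe(); print(o['position'],o['tool_rot'])
im=f['pixels'].astype(int)
for p in [(.4929,.0741,.069),(.5316,.0977,.069),(.5702,.1214,.069)]:
    u=proj(f,p); a=u.astype(int)-25; w=im[a[1]:a[1]+50,a[0]:a[0]+50]
    m=((w[:,:,0]>100)&(w[:,:,0]-w[:,:,2]>60)).astype('uint8'); m2=((w.min(2)>70)&(np.ptp(w,axis=2)<30)).astype('uint8')
    for t,k in (('org',m),('cap',m2)):
        n,l,st,c=cv2.connectedComponentsWithStats(k); print(t,u.round(1),[(st[i].tolist(),(c[i]+a).round(1).tolist()) for i in range(1,n) if st[i,4]>15])
    d=(w.max(2)<60); 
print('knob pred',proj(f,(.4824,-.0097,.119)))
E
python3 caps.py
```

```text
clock: 16.1
position: [0.5691, 0.1216, 0.0806]
tool_rot: [-3.141, 0.003, 0.548]
force: [-0.3, -0.7, 0.3]
grip_width: 0.0598
finger_force: 0.0
clock: 16.6
position: [0.4916, 0.0737, 0.183]
tool_rot: [3.141, -0.0, 0.547]
force: [-0.5, 0.1, -0.3]
grip_width: 0.0601
finger_force: 0.0
clock: 17.1
position: [0.4936, 0.0753, 0.1821]
tool_rot: [-3.142, 0.0, 0.548]
force: [0.2, -0.7, -0.3]
grip_width: 0.0599
finger_force: 0.0
[0.49351265 0.07514799 0.18206771] [-3.14153061e+00  3.29857943e-04  5.48120519e-01]
org [320.7 205.9] [([9, 12, 34, 30, 304], [321.3, 206.8])]
cap [320.7 205.9] [([0, 4, 50, 46, 519], [318.7, 222.7]), ([21, 23, 8, 8, 49], [319.7, 206.7])]
org [320.7 153. ] [([12, 4, 29, 39, 356], [320.7, 150.9])]
cap [320.7 153. ] [([30, 2, 15, 24, 62], [334.2, 143.3]), ([23, 20, 9, 9, 60], [321.8, 152.6])]
org [320.5  93.8] [([14, 3, 23, 47, 432], [320.6, 93.6])]
cap [320.5  93.8] [([1, 3, 9, 13, 45], [298.6, 75.1]), ([7, 10, 22, 27, 233], [311.2, 92.4])]
knob pred [408.93793487 292.97087835]
```

All three caps match the predicted cell positions to about 1 px. Before reaching for the knob I'll check how close the black box corner is. It shows at wrist0 (195,262), w1 (493,262) and scene (447,158).

Run:
```python
from h import *
from scipy.optimize import least_squares
O=[('wrist0',195,262),('w1',493,262),('scene0',447,158)]
F={n:load(n) for n,_,_ in O}
for S in (O,O[:2],O[1:]):
    r=lambda p:np.ravel([proj(F[n],p)-[u,v] for n,u,v in S])
    o=least_squares(r,[.45,-.1,.1]); print(o.x.round(3),o.fun.round(1))
```

```text
[ 0.464 -0.097  0.067] [ -9.1   2.5  19.7   2.4 -23.6  43.5]
[ 0.448 -0.124  0.011] [ 0.1 -0.1  0.   0.1]
[ 0.455 -0.065  0.104] [ 13.6  13.2 -29.3  37.3]
```

Run:
```python
from h import *
s=load('scene0'); d=load('side0')
for uv in [(437,222),(470,297),(437,230)]:
    q=onz(s,*uv,0); print(uv,q.round(3),[(z,proj(s,(q[0],q[1],z)).round(0).tolist()) for z in (.08,.12,.16,.2)])
for uv in [(371,185),(455,205)]:
    q=onz(d,*uv,0); print('side',uv,q.round(3),[(z,proj(d,(q[0],q[1],z)).round(0).tolist()) for z in (.08,.12,.16,.2)])
for n in('wrist0','w1'):
    f=load(n); u=(195,262) if n=='wrist0' else (493,262)
    print(n,[onz(f,*u,z).round(3).tolist() for z in (0,.08,.12,.16)])
im=s['pixels']
for v in range(150,300,10): print(v,' '.join('%02x%02x%02x'%tuple(im[v,u]) for u in range(424,484,5)))
```

```text
(437, 222) [ 0.446 -0.135  0.   ] [(0.08, [443.0, 195.0]), (0.12, [446.0, 180.0]), (0.16, [449.0, 165.0]), (0.2, [453.0, 149.0])]
(470, 297) [ 0.253 -0.033 -0.   ] [(0.08, [479.0, 269.0]), (0.12, [484.0, 254.0]), (0.16, [490.0, 237.0]), (0.2, [496.0, 220.0])]
(437, 230) [ 0.426 -0.116  0.   ] [(0.08, [443.0, 203.0]), (0.12, [446.0, 188.0]), (0.16, [450.0, 173.0]), (0.2, [453.0, 156.0])]
side (371, 185) [ 0.449 -0.191  0.   ] [(0.08, [372.0, 157.0]), (0.12, [372.0, 143.0]), (0.16, [372.0, 128.0]), (0.2, [373.0, 113.0])]
side (455, 205) [ 0.231 -0.088  0.   ] [(0.08, [458.0, 175.0]), (0.12, [460.0, 159.0]), (0.16, [461.0, 143.0]), (0.2, [463.0, 127.0])]
wrist0 [[0.443, -0.13, 0.0], [0.482, -0.086, 0.08], [0.501, -0.064, 0.12], [0.521, -0.042, 0.16]]
w1 [[0.447, -0.133, 0.0], [0.456, -0.064, 0.08], [0.461, -0.03, 0.12], [0.465, 0.005, 0.16]]
150 7b7167 7e7469 7c7469 7c7368 7d7369 7e746a 7c736a 7e746a 7d7268 7b7266 7b7368 7d7369
160 7e746a 7d7169 7d7369 7c7367 7e7369 2c2f2f 2c2d30 282e2b 1a181a 232020 2a2320 362c20
170 7e746a 7d736a 7b7366 7e766a 4b463f 252524 272a2c 313332 1b1918 856e57
[... 370 characters left out ...]
 f7d0a8 f7d0a8 cfa882 131315 0f1015 0c0b0e 0f100d 111115 0c0f0e 0a090e 0e1411 171518
230 f7cea7 f8cfa8 f7cda6 977355 0b0b0e 111212 0f1414 080c06 110f14 0d0a10 121115 141718
240 f6cda7 f6cca7 f6cda7 f6cca5 3e2c21 0f0f13 120d16 0f1011 0c0f0b 110f11 130f15 262521
250 f7cda7 f7cda7 f7cca6 f7cfa8 f7cba5 0f0f13 0c0f14 111212 0e1112 110d17 030609 101714
260 b28a6a f7cda7 f7cda7 f7cda7 f7cda7 f7cda6 151014 0f0e12 141314 130f14 0c0a0f 0f1211
270 ae8768 a77c5e 801f21 612620 805846 7f5647 622a23 62231f 0f0c14 0d1213 020607 121419
280 ad8668 511915 641c1f 802827 966651 a79774 7a1f1d 792222 111011 151619 151215 191618
290 ac8567 936b52 5b1817 5d1d1b 5c1918 5c1419 611a18 ab7e5f 957052 0c0d0b 16181c 161a18
```

The box corner stands at (0.446,-0.133), 12 cm clear of the knob. I'll move over the knob and check it by its red blob.

```bash
python3 -m crank '{"travel":[[-0.4,-3,0],[-0.8,-6,0],[-1.1,-8.5,0],[-1.1,-8.5,-1],[-1.1,-8.5,-1]],"turn":[[0,0,0],[0,0,0],[0,0,0],[0,0,0],[0,0,0]],"gripper":[0.3,0.3,0.3,0.3,0.3]}' 30
cat > red.py <<'E'
from h import *
f=bot.grab_frame('wrist'); o=bot.observe(); print(o['clock'],o['position'],o['tool_rot'],o['force'])
im=f['pixels'].astype(int); m=((im[:,:,0]>70)&(im[:,:,0]>2.2*im[:,:,1])&(im[:,:,0]>2.2*im[:,:,2])).astype('uint8')
n,l,st,c=cv2.connectedComponentsWithStats(m)
print([(st[i].tolist(),c[i].round(1).tolist()) for i in range(1,n) if st[i,4]>100])
print('pred top,centre',proj(f,(.4824,-.0097,.119)),proj(f,(.4824,-.0097,.108)))
u=proj(f,(.4824,-.0097,.119)).astype(int)-35; w=im[u[1]:u[1]+70,u[0]:u[0]+70]
k=((w.min(2)>80)&(np.ptp(w,axis=2)<30)).astype('uint8'); n,l,st,c=cv2.connectedComponentsWithStats(k); print([(st[i].tolist(),(c[i]+u).round(1).tolist(),onz(f,*(c[i]+u),.119).round(4)) for i in range(1,n) if st[i,4]>25])
E
python3 red.py
```

```text
clock: 17.65
position: [0.482, -0.01, 0.1714]
tool_rot: [-3.141, 0.001, 0.547]
force: [0.1, 0.6, -0.1]
grip_width: 0.0599
finger_force: 0.0
17.7 [ 0.48223114 -0.00940314  0.17177573] [-3.14087097e+00  8.21966088e-04  5.48265600e-01] [-0.39081976  0.42008037 -0.43777959]
[([301, 208, 37, 37, 874], [319.3, 226.3])]
pred top,centre [319.94947741 231.64466372] [319.94836005 225.42276908]
[([0, 0, 62, 34, 1160], [313.8, 207.6], array([0.4946, 0.0024, 0.119 ])), ([30, 30, 11, 11, 93], [319.2, 230.6], array([ 0.4828, -0.0089,  0.119 ]))]
```

The knob matches the prediction to 1 px. Now descend, grip and lift.

```bash
python3 -m crank '{"travel":[[0,0,-2],[0,0,-4],[0,0,-5.5],[0,0,-6.2],[0,0,-6.2]],"turn":[[0,0,0],[0,0,0],[0,0,0],[0,0,0],[0,0,0]],"gripper":[0.3,0.3,0.3,0.3,0.3]}' 50
python3 -m crank '{"travel":[[0,0,0],[0,0,0],[0,0,0],[0,0,0],[0,0,0]],"turn":[[0,0,0],[0,0,0],[0,0,0],[0,0,0],[0,0,0]],"gripper":[0.6,0.8,1,1,1]}' 50
python3 -m crank '{"travel":[[0,0,0.3],[0,0,0.6],[0,0,0.9],[0,0,1.2],[0,0,1.2]],"turn":[[0,0,0],[0,0,0],[0,0,0],[0,0,0],[0,0,0]],"gripper":[1,1,1,1,1]}' 50
python3 red.py
```

```text
clock: 18.2
position: [0.4822, -0.0093, 0.1098]
tool_rot: [-3.141, 0.001, 0.549]
force: [-0.1, -0.5, 0.1]
grip_width: 0.0601
finger_force: 0.0
clock: 18.7
position: [0.4828, -0.0099, 0.1111]
tool_rot: [3.141, -0.001, 0.548]
force: [-1.4, 1.2, 8.6]
grip_width: 0.0235
finger_force: 48.5
clock: 19.2
position: [0.4827, -0.01, 0.1227]
tool_rot: [3.141, -0.001, 0.548]
force: [5.9, 1.8, -7.3]
grip_width: 0.0235
finger_force: 49.3
19.25 [ 0.48268126 -0.0099172   0.12252155] [ 3.14127852e+00 -7.78473219e-04  5.48009676e-01] [ 5.76380637  1.69784318 -7.22615995]
[([295, 252, 50, 49, 1623], [319.2, 276.3])]
pred top,centre [319.42241303 271.26801118] [319.43554223 260.49018096]
[([0, 0, 26, 16, 221], [298.3, 240.8], array([0.4913, 0.0076, 0.119 ])), ([46, 0, 22, 15, 194], [339.1, 241.2], array([ 0.5013, -0.0093,  0.119 ])), ([28, 40, 16, 14, 180], [319.6, 282.4], array([ 0.477 , -0.0131,  0.119 ]))]
```

The plunger is up: the spring pulls 7.2 N, which means a lift of about 12 mm. Now slide 66 mm along the rack's -x.

```bash
python3 -m crank '{"travel":[[0,0,0],[-0.6,0.98,0],[-1.3,2.12,0],[-2,3.26,0],[-2.7,4.4,0]],"turn":[[0,0,0],[0,0,0],[0,0,0],[0,0,0],[0,0,0]],"gripper":[1,1,1,1,1]}' 50
python3 -m crank '{"travel":[[-0.45,0.74,0],[-0.7,1.14,0],[-0.75,1.23,0],[-0.75,1.23,0],[-0.75,1.23,0]],"turn":[[0,0,0],[0,0,0],[0,0,0],[0,0,0],[0,0,0]],"gripper":[1,1,1,1,1]}' 50
python3 red.py | head -2
```

```text
clock: 19.75
position: [0.4552, 0.0343, 0.1222]
tool_rot: [3.141, -0.0, 0.548]
force: [5.1, 0.9, -7.1]
grip_width: 0.0233
finger_force: 49.5
clock: 20.25
position: [0.4479, 0.0461, 0.1223]
tool_rot: [-3.141, 0.0, 0.548]
force: [3.2, 2.2, -6.4]
grip_width: 0.0234
finger_force: 49.5
20.3 [0.44793144 0.04608166 0.12225086] [-3.14150140e+00  6.08438835e-05  5.47563097e-01] [ 2.83543763  3.03231317 -6.387231  ]
[([295, 257, 50, 45, 1455], [319.0, 278.2])]
```

```bash
python3 -m crank '{"travel":[[0,0,-0.3],[0,0,-0.6],[0,0,-0.9],[0,0,-1.2],[0,0,-1.25]],"turn":[[0,0,0],[0,0,0],[0,0,0],[0,0,0],[0,0,0]],"gripper":[1,1,1,1,1]}' 50
python3 red.py | head -2
```

```text
clock: 20.8
position: [0.4483, 0.0458, 0.1106]
tool_rot: [3.141, -0.001, 0.547]
force: [-6.7, -1.0, 39.8]
grip_width: 0.0238
finger_force: 54.3
20.85 [0.44825192 0.04585333 0.11074761] [ 3.14106175e+00 -8.43481497e-04  5.47141125e-01] [-5.68299364 -2.29659589 34.76028303]
[([295, 258, 50, 44, 1466], [318.9, 279.1])]
```

```bash
python3 -m crank '{"travel":[[0,0,0.08],[0,0,0.08],[0,0,0.08],[0,0,0.08],[0,0,0.08]],"turn":[[0,0,0],[0,0,0],[0,0,0],[0,0,0],[0,0,0]],"gripper":[1,1,1,1,1]}' 50
python3 red.py | head -2
python3 - <<'E'
from h import *
f=load('scene0'); s=bot.grab_frame('scene')['pixels'].astype(int); a=f['pixels'].astype(int)
# white pot unmoved?
print(np.abs(s[315:355,250:286]-a[315:355,250:286]).mean())
E
```

```text
clock: 21.35
position: [0.4481, 0.0459, 0.111]
tool_rot: [3.141, -0.001, 0.547]
force: [-0.5, -0.9, 13.3]
grip_width: 0.0237
finger_force: 51.1
21.4 [0.44814877 0.04588818 0.11100561] [ 3.14107952e+00 -5.23036486e-04  5.47349749e-01] [ 0.09559648 -0.30068335 13.11026446]
[([295, 258, 50, 44, 1448], [319.2, 278.8])]
0.7155092592592592
```

The knob is still in the grip at the pin-home height (0.1110, against 0.1111 at the start) and pushes up 13 N against the stop. The keeper has moved 65.6 mm and the pot hasn't moved.

```bash
python3 -c "
from workcell import bot; print(bot.job_done())"
```

```text
the job is handed in; nothing more can be done
None
```

I loaded the three packs upright, one per compartment, and let go; the keeper is at the middle hole with the pin home by the force and height readings, and the gripper still holds the knob. The job is handed in at about 21 s, but it returned no verdict.

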